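# Shut off the gauged air line in the covered valve box

## Task

Shut off the line that has the round pressure gauge: with your fingertips push the ridge on the valve box's cover to slide the cover fully aside so that this line's bay is bare, then push the eyed lever in that bay its quarter turn until it is fully shut, across its pipe. Only push: do not pinch the ridge or the lever between the fingers. Leave the cover aside, the other valve's lever as it is, and the things standing around undisturbed.

Things in the scene. Friction and masses are not known exactly. Their poses are not given: they have to be found in the camera images.
- valve_box: Steel box fixed to the table, 152 (its x) x 300 (its y) mm, walls 62 high and 4 thick, floor 5 thick. Origin: centre of its underside, on the table; x points away from the robot, y to the left along the box, z up (turned by up to 0.2 rad). It is open at the top and a wall at y = 0 parts it into two bays, each with a quarter-turn valve; the bays' centres lie at y = +74 and -74 mm. Clear inside of a bay: 144 (x) x 144 (y) mm. The cover hides both bays at first.
- cover (a joint): Slide of the box's flat aluminium cover (166 x 296 mm, 3 thick, top at z = 67 mm, side flanges reach down to z = 49 outside the walls). m, 0 = over both bays; grows toward the box's +y, stops at -0.146 and +0.146. Slid fully toward one end it bares the bay at the other end and overhangs the box. Starts within 12 mm of 0. It takes about 3 to 5 N to push, and stays where it is left.
- ridge (a point): Middle of the upright ridge on the centre of the cover. The ridge runs along the box's x: 90 mm long (x), 18 mm thick (y), from z = 67 to 91 mm; this point lies at its centre at z = 79 mm and moves with the cover.
- ridge_left_face: The ridge's side slab toward the box's +y, 90 x 6 x 22 mm, origin at its centre. Its outer face is pushed to slide the cover toward -y.
- ridge_right_face: The ridge's side slab toward the box's -y, 90 x 6 x 22 mm, origin at its centre. Its outer face is pushed to slide the cover toward +y.
- gauge_valve: The valve of the line with the round pressure gauge (50 mm dial, tilted back 45 degrees, outside the box's front wall, 83 to 130 mm in front of the box's mid line, reaching up to about z = 60 mm). Origin: the centre of its bay on the table; axes parallel to the box's. It may be in the left or the right bay. Its pipe runs along x, 20 mm to the -y side of the bay's centre, with its top at z = 22 mm (28 mm within 17 mm of the spindle).
- plain_valve: The valve of the other line, whose pipe ends in a plain brass plug in front of the box. Origin and pipe as for the gauge valve, in the other bay.
- gauge_lever_spindle (a point): The axis about which the gauge valve's lever turns: 28 mm to +x and 20 mm to -y of the bay's centre; this point at z = 44 mm, mid height of the lever.
- gauge_lever_grip (a point): Point on the gauge valve's lever 45 mm out from the spindle, mid width, z = 44 mm; moves with the lever. The lever is a steel bar, 14 mm wide and 18 tall (z = 35 to 53 mm) from 24 to 56 mm out, ending in a round eye disc 24 mm across centred 66 mm out (tip at 78 mm); its round hub over the spindle, 20 mm across, reaches up to z = 55 mm.
- gauge_lever (a joint): Angle of the gauge valve's lever, rad: 0 = open, lever points from the spindle to the box's -x, along its pipe; it turns clockwise seen from above, toward the box's +y, to 1.571 = shut, against a stop, lever across the pipe pointing to +y. Starts at 0 to 0.2. Takes about 3 to 5 N at the grip and stays where it is left.
- lever_right_face: Side slab of the gauge valve's lever on its -y side when open, 32 x 5 x 18 mm, origin at its centre. Its outer face is pushed to shut the valve; in the open position 45 mm of clear room lies between it and the bay's wall.
- lever_left_face: Side slab of the gauge valve's lever on its +y side when open, 32 x 5 x 18 mm, origin at its centre.
- plain_lever_grip (a point): Point 45 mm out on the other valve's lever, which is alike (14 wide, z = 35 to 53 mm) but ends square, 73 mm out, without an eye. It stands open, 0 to 0.2 rad, and must not be turned.
- sealed_can: Sealed cream-coloured full can, 71 mm across, 107 tall, standing behind the box (about 140 mm behind the box's centre); sizes in mm; loose; origin at the centre of its underside. A bystander.
- oil_can: Small orange oil can with a thin bent spout, 62x80 mm, 152 tall, standing behind the box on the left; sizes in mm; loose; origin at the centre of its underside. A bystander.
- check_weight: Steel check weight with a knob, 38 mm across, 61 tall, behind the box on the right; sizes in mm; loose; origin at the centre of its underside. A bystander.
- spanner: Open-ended spanner, 84x149x6, lying flat in front of the left end of the box (partly under the cover if it is slid that way); sizes in mm; loose; origin at the centre of its underside. A bystander.
- tape_roll: Roll of tape, 68 mm across, 24 tall, lying in front of the right end of the box (partly under the cover if it is slid that way); sizes in mm; loose; origin at the centre of its underside. A bystander.
- lid_stack: Stack of can lids, 73 mm across, 86 tall, on the far left of the table; sizes in mm; loose; origin at the centre of its underside. A bystander.
- date_stamp: Stamp with a wooden knob, 47x53 mm, 86 tall, on the far right of the table; sizes in mm; loose; origin at the centre of its underside. A bystander.

How it is judged (in metres and radians):
On the way, in this order (a step that is already met when the one before it is completed fails the run):
1. the cover is slid aside, off the bay of the gauge line's valve, whose lever still stands open (((y of gauge_valve in the frame of valve_box above 0 m and value of joint cover below -0.115 m) or (y of gauge_valve in the frame of valve_box below 0 m and value of joint cover above 0.115 m)) and value of joint gauge_lever below 0.6 rad), for 0.2 s.
2. the gauge line's valve lever is pushed shut while the cover is aside (((y of gauge_valve in the frame of valve_box above 0 m and value of joint cover below -0.115 m) or (y of gauge_valve in the frame of valve_box below 0 m and value of joint cover above 0.115 m)) and value of joint gauge_lever above 1.42 rad), for 0.2 s.
At the end, for the whole second after the job is handed in: The cover is slid at least 115 of its 146 mm away from the gauge valve's bay, the gauge valve's lever is turned to at least 1.42 of 1.571 rad, cover and lever at rest, the other lever's grip point within 10 mm and each bystander within 30 mm of where it started (all of step 2 and distance of plain_lever_grip from where it was at the start of the episode below 0.01 m and velocity of joint gauge_lever between -0.05 and 0.05 rad/s and velocity of joint cover between -0.02 and 0.02 m/s and distance of each of sealed_can, oil_can, check_weight, spanner, tape_roll, lid_stack, date_stamp from where it was at the start of the episode below 0.03 m); the robot touches nothing.
It fails at once if the ridge is pinched (pressed on both side faces at once) (contact force between the fingers and ridge_left_face above 1.5 N and contact force between the fingers and ridge_right_face above 1.5 N).
It fails at once if the lever is pinched (pressed on both side faces at once) (contact force between the fingers and lever_right_face above 1.5 N and contact force between the fingers and lever_left_face above 1.5 N).
It fails at once if the other valve's lever is turned (distance of plain_lever_grip from where it was at the start of the episode above 0.01 m).
It fails at once if a bystander is knocked, lifted or carried off (distance of any of sealed_can, oil_can, check_weight, spanner, tape_roll, lid_stack, date_stamp from where it was at the start of the episode above 0.03 m).
It also fails if it takes over 45 s, if anything falls off the work surface, if the arm or the gripper's body presses on something with over 40 N, if the wrist force passes 120 N, or if a joint passes its speed limit or range.

## Robot

A 7-joint arm with a two-finger parallel gripper is mounted at the origin on the work surface; the furniture and walls round the work are solid. World frame = base frame: x ahead of the robot, y to its left, z up, the work surface at z = 0. Lengths are in mm, angles in rad, forces in N, time in s.
With the tool pointing down it reaches from about 400 to 875 mm from the base axis. Payload 4.4 kg.
Tool frame: the origin (TCP) lies midway between the tips of the shut fingers; the grasp point (between the pads) lies 19 mm behind it; x points along the fingers, z is the direction in which the jaws open and shut, and the axes are right-handed (so a half turn about x gives the same grasp; the last joint's range is limited). The gripper opens to 85 mm and grips with 20 to 120 N. Pads are 22 mm wide; open, the fingers measure 114 mm over their backs; the gripper's body (76 mm by 85 mm) begins 54 mm behind the grasp point. The pads swing forward as they close: fully open they stand 13 mm farther back than shut.
Start: joints at [-1.319, 0.628, 0.038, 1.517, -0.027, 0.996, -0.02], TCP at [203.087, 617.474, 231.313] pointing down, gripper open.
Joint ranges: [-3.06, 3.06], [-0.37, 2.12], [-1.25, 1.32], [0.18, 2.47], [-1.1, 4.24], [0.23, 1.98], [-2.94, 2.94]. Speed limits (rad/s): [2.57, 2.57, 3.14, 3.14, 3.14, 3.14, 3.14].

## Interface

Orientations are given as [roll, pitch, yaw] about the fixed x, y, z axes, in that order (R = Rz(yaw) Ry(pitch) Rx(roll)).
In Python, from cell import ctrl gives the robot as it stands. The module is installed in compiled form; this text tells all that it offers.
- The arm moves only by the tool servo_tool, never from a script. Its argument "rows" is a list of rows, each an object of numbers: "dx", "dy", "dz": the shift along the tool's x, y, z in units of 750 mm (1.0 is 750 mm); "wx", "wy", "wz": the turn, a rotation vector about the tool's x, y, z in units of 6 degrees (1.0 is 6 degrees); "fingers": the closure, from 0 (fully open) to 1 (shut). In form: [{"dx": .., "dy": .., "dz": .., "wx": .., "wy": .., "wz": .., "fingers": ..}, ...]. A call has 1 to 5 rows; each row shifts and turns the commanded pose from where the row before left it, along the tool's axes as they then stand; what a row does not reach is not made up. A row lasts 1/8 s, in which the tool goes at most 62.5 mm and 10.7 degrees, less where a joint would pass 70% of its speed; a pose out of reach is approached as far as the arm can. A call with a number of a shift or a turn outside -1 to 1 is refused whole. A call with a gripper value outside its range is refused whole. The fingers move at their own pace and stop on an object; the grip force is fixed at half the most. Time passes only in rows, so rows that do not move let the fingers close. It gives the time, the measured TCP pose, the force and the opening at its end, in the units of the state.
- ctrl.read_state(): the state, without advancing time (a new reading comes with each control period).
- ctrl.get_image(name): name is "side" or "top" or "wrist"; returns the picture (384x512x3 uint8, red, green, blue); there is no depth.
- ctrl.camera_info(name): a dict with "fovy" (degrees; the focal length in pixels is half the picture's height over the tangent of half this angle, whatever the lens; pixels are square), "cx", "cy" (the principal point, pixels), "R" (3x3) and "t" (3): a world point X has camera coordinates R X + t. Camera axes: x right, y down, z forward; pixel columns grow to the right and rows downward; lengths in mm; the calibration is good to about 2 mm. The wrist camera is an equidistant fisheye: a pixel r from the principal point sees the ray r / f radians off the axis. A picture is of the moment at which its call begins: read the wrist's pose just before it. camera_info takes no time and is no camera call; for the wrist camera it gives the pose at the moment of the call.
- ctrl.finish_job(): hands the job in, once; it reports no verdict.
Trained networks look in the newest picture that a camera, given by its name, has taken for a name from the list of things; names that differ only in an ending like _2 or _b are one class to them, and where a whole thing is asked for, a point or a joint stands for the part that bears it (a point fixed in the world has none). Each returns a list of dicts, best first, with "conf" (0 to 1); they miss things now and then, are a little off and sometimes report something else, mostly with a low value. They report only what shows in the picture. A call takes as long as a camera call.
- ctrl.search_frame(label, camera): "extent" ([centre column, centre row, width, height] in pixels, round what is visible of it).
- ctrl.silhouettes(label, camera): "region" (384x512 bool, what is visible of it) and "extent" ([centre column, centre row, width, height] in pixels, round what is visible of it).
- ctrl.mark_of(label, camera): "point" ([column, row] in pixels: a listed point, or the origin of a listed thing).
The state is a dict: "clock": time; "qpos": joint angles; "qd": joint speeds; "tau": joint torques, N m; "eef_pos": TCP position; "tool_rot": TCP orientation; "force": force on the tool from outside, world axes, zero at the start; "torque": the same for the moment, N m; "width": finger opening in mm.
Only numpy, scipy, OpenCV 4.12 (cv2) and the standard library are available. Lean on these libraries where they do the work, as an engineer would, in place of code of your own. Each camera call takes 0.05 s, during which the arm holds its last target.

## Working session

There is one attempt and no reset: what is moved stays moved. The work goes in short steps, Python scripts to look and compute and a tool call to move; the robot and the scene stay as the last step left them, time stands still between calls to the robot, and variables do not carry over. Pictures are saved under pics/ and viewed, and the job is handed in when it is done.

Besides the shell and the picture viewer there is one more tool, called after "Call:" by a JSON object that holds its "op" and its "data", one argument or row to a line. servo_tool: Moves the arm, as the interface text tells. Its arguments: {"type":"object","properties":{"rows":{"type":"array"}},"required":["rows"]}

```bash
mkdir -p pics
cat > h.py <<'E'
import numpy as np, cv2
from cell import ctrl
def save(n,f):
    im=ctrl.get_image(n); cv2.imwrite('pics/'+f,im[:,:,::-1]); return im
def ray(n,p):
    c=ctrl.camera_info(n); f=192/np.tan(np.radians(c['fovy'])/2)
    R=np.array(c['R']);t=np.array(c['t'])
    d=np.array([(p[0]-c['cx'])/f,(p[1]-c['cy'])/f,1.])
    if n=='wrist':
        r=np.hypot(d[0],d[1]); d=np.array([d[0]/r*np.sin(r),d[1]/r*np.sin(r),np.cos(r)]) if r>0 else d
    return -R.T@t, R.T@d
def atz(n,p,z):
    o,d=ray(n,p); return o+d*(z-o[2])/d[2]
def proj(n,X):
    c=ctrl.camera_info(n); f=192/np.tan(np.radians(c['fovy'])/2)
    x=np.array(c['R'])@np.array(X)+np.array(c['t'])
    if n=='wrist':
        r=np.arctan2(np.hypot(x[0],x[1]),x[2]); q=np.hypot(x[0],x[1]); return np.array([c['cx']+f*r*x[0]/q,c['cy']+f*r*x[1]/q])
    return np.array([c['cx']+f*x[0]/x[2],c['cy']+f*x[1]/x[2]])
E
python3 - <<'E'
from h import *
for n in('side','top','wrist'):
    save(n,n+'0.png')
s=ctrl.read_state();print({k:np.round(v,3) for k,v in s.items()})
for l,z in(('ridge',79),('ridge_left_face',79),('ridge_right_face',79),('valve_box',0),('gauge_valve',0),('plain_valve',0),('sealed_can',0),('spanner',0),('tape_roll',0),('oil_can',0),('check_weight',0)):
    for n in('top','side'):
        for r in ctrl.mark_of(l,n)[:2]:
            print(l,n,round(r['conf'],2),np.round(r['point']),np.round(atz(n,r['point'],z)))
E
```

```text
{'clock': np.float64(0.15), 'qpos': array([-1.319,  0.629,  0.038,  1.518, -0.027,  0.996, -0.02 ]), 'qd': array([ 0.001, -0.003,  0.002, -0.005,  0.   ,  0.002, -0.001]), 'tau': array([ 1.0000e-03, -5.6380e+01,  1.2280e+00, -1.9365e+01,  1.1000e-02,
        7.0000e-03,  0.0000e+00]), 'eef_pos': array([202.924, 617.007, 230.604]), 'tool_rot': array([-3.126,  1.569, -1.872]), 'force': array([-0.6  ,  0.407, -0.158]), 'torque': array([-0.005,  0.003, -0.037]), 'width': np.float64(85.36)}
ridge top 0.69 [282. 187.] [ 520. -104.   79.]
ridge side 0.95 [261. 201.] [ 514. -111.   79.]
ridge_left_face top 0.54 [279. 188.] [516. -94.  79.]
ridge_right_face top 0.47 [285. 194.] [ 497. -113.   79.]
ridge_right_face top 0.4 [280. 186.] [522. -97.  79.]
ridge_right_face side 0.42 [260. 200.] [ 510. -103.   79.]
ridge_right_face side 0.42 [257. 219.] [ 448. -224.   79.]
valve_box top 0.69 [278. 189.] [521. -95.   0.]
valve_box side 0.58 [261. 218.] [ 511. -111.    0.]
plain_valve top 0.53 [284. 192.] [ 512. -114.    0.]
plain_valve top 0.46 [340. 234.] [ 368. -316.    0.]
sealed_can top 0.74 [268. 148.] [667. -56.   0.]
sealed_can side 0.59 [290. 204.] [664. -59.   0.]
sealed_can side 0.42 [245. 256.] [ 366. -311.    0.]
spanner top 0.82 [212. 207.] [451. 139.   0.]
spanner side 0.58 [224. 191.] [443. 150.   0.]
spanner side 0.47 [326. 269.] [ 592. -483.    0.]
tape_roll top 0.74 [343. 233.] [ 372. -325.    0.]
tape_roll side 0.84 [246. 257.] [ 370. -317.   -0.]
oil_can top 0.57 [224. 139.] [693. 103.   0.]
check_weight side 0.65 [302. 230.] [ 622. -251.   -0.]
```

View pics/top0.png

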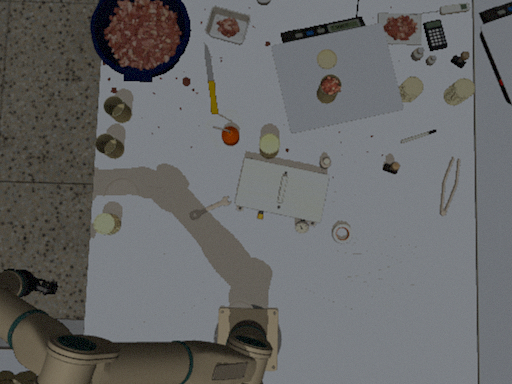

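View pics/side0.png

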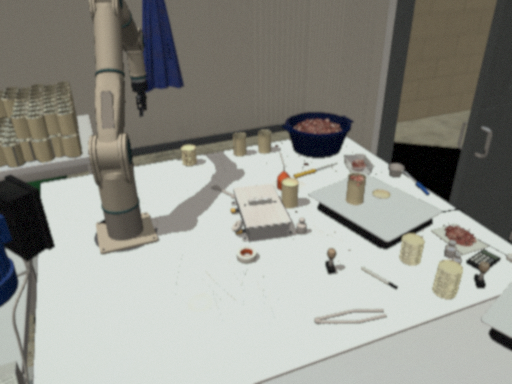

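Run:
```python
import cv2
a=cv2.imread('pics/top0.png')[130:260,200:360]; cv2.imwrite('pics/topc.png',cv2.resize(a,None,fx=4.9,fy=4.5,interpolation=2))
a=cv2.imread('pics/side0.png')[160:270,190:330]; cv2.imwrite('pics/sidec.png',cv2.resize(a,None,fx=5,fy=5,interpolation=2))
```

```text
(no output)
```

View pics/topc.png

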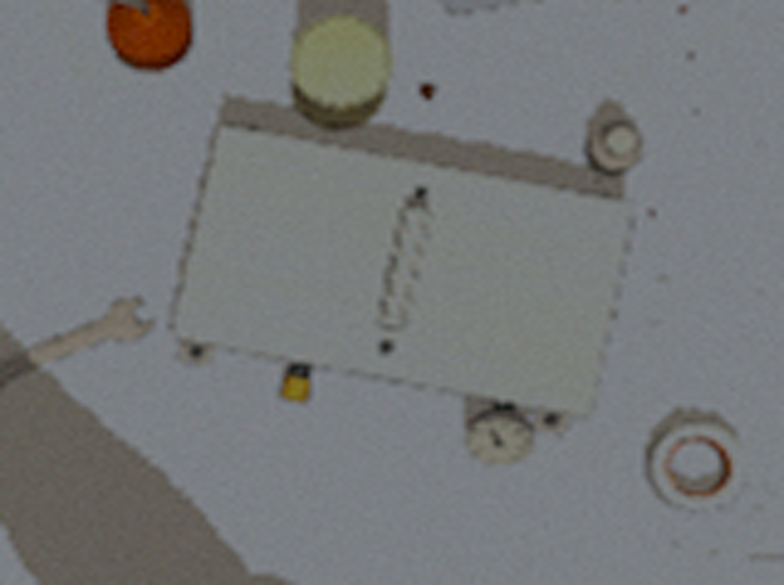

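View pics/sidec.png

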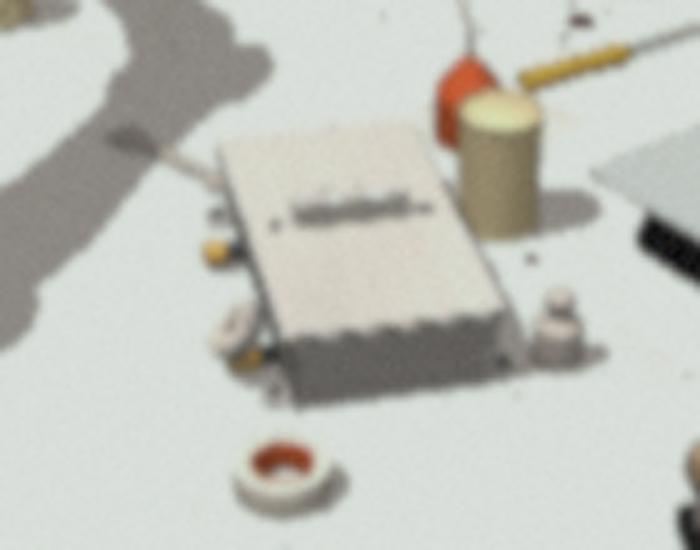

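The top view shows the gauge on the box's right end, at crop (500,437), and the brass plug on the left. So the cover has to go left (+y), pushed on the ridge's right face.

Run:
```python
from h import *
P=[(222,125),(632,200),(592,415),(172,338)]
W=[]
for p in P:
    q=(200+p[0]/4.9,130+p[1]/4.5); w=atz('top',q,67); W.append(w); print(np.round(q,1),np.round(w))
W=np.array(W)[:,:2]; print(W.mean(0),[np.linalg.norm(W[i]-W[(i+1)%4]) for i in range(4)])
d=(W[0]+W[3]-W[1]-W[2]); yaw=np.arctan2(-d[0],d[1]); print(yaw)
e=W[0]+W[1]-W[2]-W[3];print(np.arctan2(e[1],e[0]))
print(ctrl.camera_info('top'))
for p in[(418,195),(388,345)]:
    print(atz('top',(200+p[0]/4.9,130+p[1]/4.5),67))
# ridge top outline corners
for p in[(410,205),(430,215),(405,325),(382,318)]:
    print(atz('top',(200+p[0]/4.9,130+p[1]/4.5),91))
for r in ctrl.silhouettes('valve_box','top')[:1]+ctrl.silhouettes('cover','top')[:1]+ctrl.silhouettes('ridge','top')[:1]:
    m=r['region'].astype(np.uint8); c=max(cv2.findContours(m,0,1)[0],key=cv2.contourArea)
    print(r['conf'],cv2.minAreaRect(c), [np.round(atz('top',b,67)[:2]) for b in cv2.boxPoints(cv2.minAreaRect(c))])
from scipy.spatial.transform import Rotation as Ro
s=ctrl.read_state(); print(Ro.from_euler('xyz',s['tool_rot']).as_matrix().round(3))
```

```text
[245.3 157.8] [617.  24.  67.]
[329.  174.4] [ 568. -264.   67.]
[320.8 222.2] [ 404. -239.   67.]
[235.1 205.1] [454.  53.  67.]
[ 510.93677958 -106.32359436] [np.float64(291.7064580817582), np.float64(165.69691153255388), np.float64(295.87721102573823), np.float64(166.0330789896061)]
-0.1683183990169931
-0.1650978032817488
{'fovy': 43.04692466608499, 'cx': 260.0252499392595, 'cy': 189.93507359668592, 'R': array([[ 2.92700834e-02, -9.99564596e-01,  3.72576205e-03],
       [-9.94459085e-01, -2.94966776e-02, -1.00901310e-01],
       [ 1.00967275e-01, -7.51728156e-04, -9.94889463e-01]]), 't': array([ -44.92977974,  511.12760621, 1672.24881184])}
[ 567.59885036 -114.47348037   67.        ]
[452.96671002 -96.45119149  67.        ]
[ 556.59357368 -107.91227102   91.        ]
[ 549.46979281 -121.8194052    91.        ]
[ 466.56629056 -106.69107946   91.        ]
[471.31999007 -90.85705601  91.        ]
0.64 ((281.4983215332031, 191.20797729492188), (88.67930603027344, 54.53736877441406), 11.768288612365723) [array([441.,  61.]), array([625.,  30.]), array([ 571., -269.]), array([ 388., -234.])]
0.95 ((282.34442138671875, 189.54150390625), (87.02763366699219, 48.85762023925781), 11.633633613586426) [array([455.,  54.]), array([620.,  26.]), array([ 568., -267.]), array([ 404., -236.])]
0.72 ((282.2479248046875, 189.50997924804688), (87.1700439453125, 48.86743927001953), 11.768288612365723) [array([456.,  55.]), array([621.,  26.]), array([ 568., -267.]), array([ 404., -236.])]
[[ 0.    -0.95   0.312]
 [ 0.     0.312  0.95 ]
 [-1.     0.     0.   ]]
```

Call:
{"op": "servo_tool", "data": {
  "rows": [
    {"dx": 0, "dy": -0.076, "dz": -0.008, "wx": 0.85, "wy": 0, "wz": 0, "fingers": 1},
    {"dx": 0, "dy": -0.076, "dz": -0.008, "wx": 0.85, "wy": 0, "wz": 0, "fingers": 1},
    {"dx": 0, "dy": -0.076, "dz": -0.008, "wx": 0.85, "wy": 0, "wz": 0, "fingers": 1},
    {"dx": 0, "dy": -0.074, "dz": -0.01, "wx": 0.85, "wy": 0, "wz": 0, "fingers": 1},
    {"dx": 0, "dy": -0.074, "dz": -0.01, "wx": 0.85, "wy": 0, "wz": 0, "fingers": 1}
  ]
}}

```text
clock: 2.02
eef_pos: [435.0, 455.0, 231.4]
tool_rot: [-0.047, 1.57, 0.758]
force: [-0.5, 0.5, -0.4]
width: 0.2
```

Call:
{"op": "servo_tool", "data": {
  "rows": [
    {"dx": 0, "dy": -0.073, "dz": -0.01, "wx": 0.85, "wy": 0, "wz": 0, "fingers": 1},
    {"dx": 0, "dy": -0.073, "dz": -0.01, "wx": 0.85, "wy": 0, "wz": 0, "fingers": 1},
    {"dx": 0, "dy": -0.072, "dz": -0.01, "wx": 0.85, "wy": 0, "wz": 0, "fingers": 1},
    {"dx": 0, "dy": -0.07, "dz": -0.01, "wx": 0.85, "wy": 0, "wz": 0, "fingers": 1},
    {"dx": 0, "dy": -0.07, "dz": -0.01, "wx": 0.85, "wy": 0, "wz": 0, "fingers": 1}
  ]
}}

```text
clock: 2.65
eef_pos: [561.6, 217.8, 231.4]
tool_rot: [0.017, 1.57, 0.377]
force: [1.0, 1.1, 0.1]
width: -0.3
```

```bash
cat >> h.py <<'E'
from scipy.spatial.transform import Rotation as Ro
yaw=-0.167; ex=np.array([np.cos(yaw),np.sin(yaw),0]); ey=np.array([-np.sin(yaw),np.cos(yaw),0]); C=np.array([511,-106,0.])
def need(bx,by,z,C=None,yw=None):
    """units of tool shift needed to reach box coords, and world-z-turn in tool units"""
    import h
    C=h.C if C is None else C; yw=h.yaw if yw is None else yw
    e1=np.array([np.cos(yw),np.sin(yw),0]); e2=np.array([-np.sin(yw),np.cos(yw),0])
    s=ctrl.read_state(); R=Ro.from_euler('xyz',s['tool_rot']).as_matrix()
    T=C+bx*e1+by*e2; T[2]=z
    Rd=np.column_stack([[0,0,-1],e2,e1])
    p=np.array(s['eef_pos'])
    print('pos',p.round(1),'box',((p-C)@e1).round(1),((p-C)@e2).round(1),'F',np.round(s['force'],1),'w',s['width'],'t',s['clock'])
    print('shift',(R.T@(T-p)/750).round(4),'turn',(np.degrees(Ro.from_matrix(R.T@Rd).as_rotvec())/6).round(3))
E
python3 -c "
from h import *
need(0,-40,200)"
```

```text
pos [561.6 217.8 231.4] box -3.9 327.7 F [1.  1.1 0.1] w -0.25425752857769685 t 2.65
shift [ 0.0417 -0.4263 -0.2421] turn [ 5.032e+00  7.000e-03 -2.000e-03]
```

Call:
{"op": "servo_tool", "data": {
  "rows": [
    {"dx": 0, "dy": -0.07, "dz": -0.041, "wx": 1, "wy": 0, "wz": 0, "fingers": 1},
    {"dx": 0, "dy": -0.074, "dz": -0.033, "wx": 1, "wy": 0, "wz": 0, "fingers": 1},
    {"dx": 0, "dy": -0.077, "dz": -0.025, "wx": 1, "wy": 0, "wz": 0, "fingers": 1},
    {"dx": 0, "dy": -0.079, "dz": -0.017, "wx": 1, "wy": 0, "wz": 0, "fingers": 1},
    {"dx": 0, "dy": -0.08, "dz": -0.008, "wx": 1, "wy": 0, "wz": 0, "fingers": 1}
  ]
}}

```text
clock: 3.28
eef_pos: [511.7, -81.7, 231.6]
tool_rot: [0.287, 1.57, 0.123]
force: [0.8, 0.2, 0.3]
width: 0.3
```

```bash
python3 -c "
from h import *
need(0,-45,75)
save('wrist','w1.png')"
```

```text
pos [511.7 -81.7 231.6] box -3.3 24.1 F [0.8 0.2 0.3] w 0.25666191417148615 t 3.275
shift [ 0.2088 -0.0922  0.0039] turn [ 0.031  0.009 -0.003]
```

View pics/w1.png

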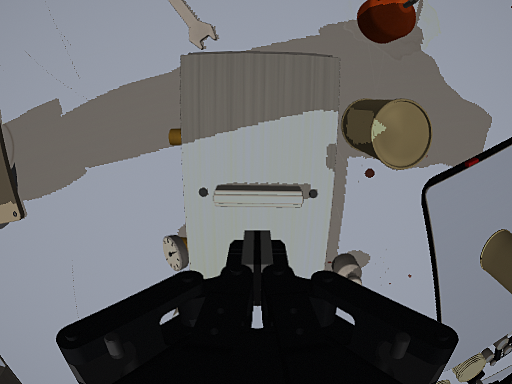

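The wrist view shows the ridge at (258,195) with the shut fingertips just short of it and the gauge at (175,250). I'll measure the ridge from this view.

```bash
python3 -c "
from h import *
import h
for p in[(203,192),(312,193)]:
    w=atz('wrist',p,67); print(w.round(1),((w-C)@ex).round(1),((w-C)@ey).round(1))
for p in[(214,191),(303,190),(214,206),(303,205)]:
    w=atz('wrist',p,91); print(w.round(1),((w-C)@ex).round(1),((w-C)@ey).round(1))
"
```

```text
[ 447.1 -103.4   67. ] -63.5 -8.1
[ 564.3 -125.8   67. ] 55.8 -10.6
[464.2 -97.8  91. ] -47.5 0.4
[ 552.3 -112.6   91. ] 41.8 0.4
[ 460.7 -113.4   91. ] -48.4 -15.7
[ 550.2 -128.5   91. ] 42.4 -15.6
```

Call:
{"op": "servo_tool", "data": {
  "rows": [
    {"dx": 0, "dy": -0.052, "dz": 0, "wx": 0, "wy": 0, "wz": 0, "fingers": 1},
    {"dx": 0, "dy": -0.05, "dz": 0, "wx": 0, "wy": 0, "wz": 0, "fingers": 1},
    {"dx": 0.07, "dy": 0, "dz": 0, "wx": 0, "wy": 0, "wz": 0, "fingers": 1},
    {"dx": 0.07, "dy": 0, "dz": 0, "wx": 0, "wy": 0, "wz": 0, "fingers": 1},
    {"dx": 0.06, "dy": 0, "dz": 0, "wx": 0, "wy": 0, "wz": 0, "fingers": 1}
  ]
}}

```text
clock: 3.95
eef_pos: [499.9, -155.2, 79.8]
tool_rot: [0.912, 1.57, 0.752]
force: [0.0, 0.9, -0.2]
width: -0.2
```

```bash
python3 -c "
from h import *
need(-3,-52,76)
save('wrist','w2.png');save('side','s2.png')"
```

```text
pos [ 499.9 -155.2   79.8] box -2.8 -50.3 F [ 0.   0.9 -0.2] w -0.2050248920173095 t 3.95
shift [ 0.005  -0.0022 -0.0003] turn [ 0.063  0.002 -0.002]
```

View pics/w2.png

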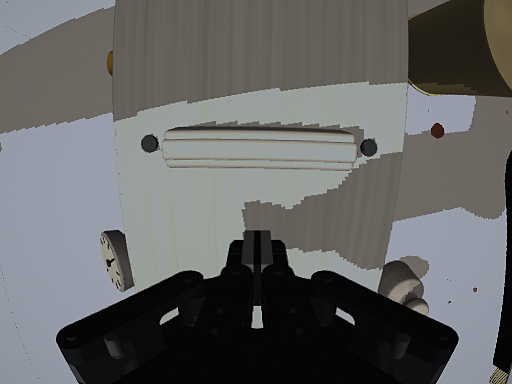

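Call:
{"op": "servo_tool", "data": {
  "rows": [
    {"dx": 0.005, "dy": 0.025, "dz": 0, "wx": 0, "wy": 0, "wz": 0, "fingers": 1},
    {"dx": 0, "dy": 0.02, "dz": 0, "wx": 0, "wy": 0, "wz": 0, "fingers": 1},
    {"dx": 0, "dy": 0.03, "dz": 0, "wx": 0, "wy": 0, "wz": 0, "fingers": 1},
    {"dx": 0, "dy": 0.03, "dz": 0, "wx": 0, "wy": 0, "wz": 0, "fingers": 1},
    {"dx": 0, "dy": 0.03, "dz": 0, "wx": 0, "wy": 0, "wz": 0, "fingers": 1}
  ]
}}

```text
clock: 4.68
eef_pos: [518.1, -55.3, 79.4]
tool_rot: [-0.268, 1.565, -0.428]
force: [0.7, -4.5, -2.1]
width: -0.0
```

```bash
python3 -c "
from h import *
need(-3,126,76)
save('wrist','w3.png');save('top','t3.png')"
```

```text
pos [518.1 -55.3  79.4] box -1.4 51.2 F [ 0.7 -4.5 -2.1] w -0.045476350134471454 t 4.675
shift [ 0.0043  0.0998 -0.0014] turn [0.064 0.052 0.014]
```

View pics/w3.png

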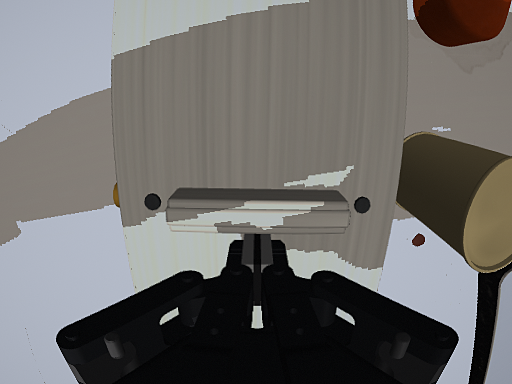

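Call:
{"op": "servo_tool", "data": {
  "rows": [
    {"dx": 0, "dy": 0.025, "dz": 0, "wx": 0, "wy": 0, "wz": 0, "fingers": 1},
    {"dx": 0, "dy": 0.025, "dz": 0, "wx": 0, "wy": 0, "wz": 0, "fingers": 1},
    {"dx": 0, "dy": 0.02, "dz": 0, "wx": 0, "wy": 0, "wz": 0, "fingers": 1},
    {"dx": 0, "dy": 0.015, "dz": 0, "wx": 0, "wy": 0, "wz": 0, "fingers": 1}
  ]
}}

```text
clock: 5.28
eef_pos: [527.2, 7.5, 78.4]
tool_rot: [-0.091, 1.568, -0.252]
force: [1.6, -4.2, 2.6]
width: 0.2
```

Call:
{"op": "servo_tool", "data": {
  "rows": [
    {"dx": 0, "dy": 0.008, "dz": 0, "wx": 0, "wy": 0, "wz": 0, "fingers": 1}
  ]
}}

```text
clock: 5.4
eef_pos: [527.5, 13.7, 77.9]
tool_rot: [-0.004, 1.57, -0.165]
force: [1.5, -2.9, 2.1]
width: 0.1
```

Call:
{"op": "servo_tool", "data": {
  "rows": [
    {"dx": 0, "dy": 0.008, "dz": 0, "wx": 0, "wy": 0, "wz": 0, "fingers": 1}
  ]
}}

```text
clock: 5.52
eef_pos: [528.1, 19.0, 77.6]
tool_rot: [-1.327, 1.57, -1.488]
force: [1.2, -3.3, 2.3]
width: 0.2
```

Call:
{"op": "servo_tool", "data": {
  "rows": [
    {"dx": 0, "dy": 0.008, "dz": 0, "wx": 0, "wy": 0, "wz": 0, "fingers": 1}
  ]
}}

```text
clock: 5.65
eef_pos: [528.6, 22.8, 77.6]
tool_rot: [-1.546, 1.568, -1.707]
force: [-1.5, -15.2, 4.7]
width: -0.5
```

Call:
{"op": "servo_tool", "data": {
  "rows": [
    {"dx": 0, "dy": 0.006, "dz": 0, "wx": 0, "wy": 0, "wz": 0, "fingers": 1}
  ]
}}

```text
clock: 5.78
eef_pos: [528.7, 22.9, 77.6]
tool_rot: [-1.534, 1.563, -1.699]
force: [-3.2, -22.7, 5.7]
width: 0.0
```

```bash
python3 -c "
from h import *
need(-3,126,76)
save('side','s4.png');save('top','t4.png')
a=cv2.imread('pics/t4.png')[120:260,180:360]; cv2.imwrite('pics/t4c.png',cv2.resize(a,None,fx=4,fy=4,interpolation=2))
"
```

```text
pos [528.7  22.9  77.6] box -4.0 130.0 F [ -3.2 -22.7   5.7] w 0.011824565888835816 t 5.775
shift [ 0.0022 -0.0054  0.0013] turn [0.02  0.003 0.077]
```

View pics/t4c.png

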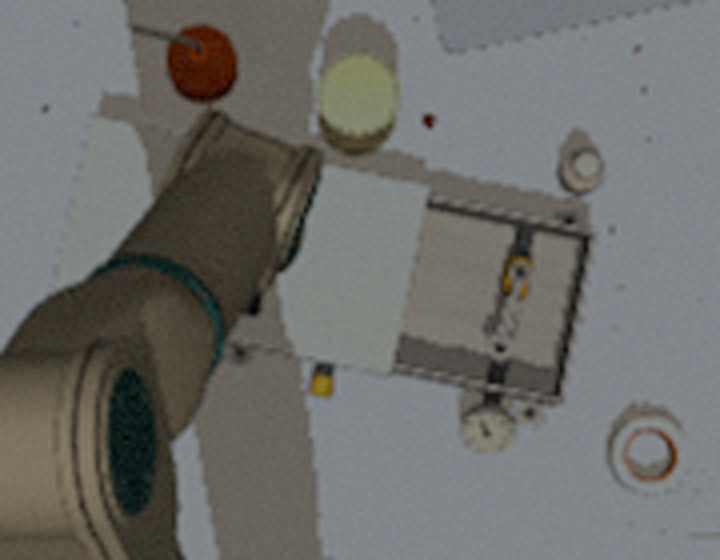

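Call:
{"op": "servo_tool", "data": {
  "rows": [
    {"dx": 0, "dy": -0.035, "dz": 0, "wx": 0, "wy": 0, "wz": 0, "fingers": 1},
    {"dx": -0.06, "dy": -0.02, "dz": 0, "wx": 0, "wy": 0, "wz": 0, "fingers": 1},
    {"dx": -0.07, "dy": 0, "dz": 0, "wx": 0, "wy": 0, "wz": 0, "fingers": 1},
    {"dx": -0.04, "dy": -0.07, "dz": 0, "wx": 0, "wy": 0, "wz": 0, "fingers": 1},
    {"dx": 0, "dy": -0.08, "dz": 0, "wx": 0, "wy": 0, "wz": 0, "fingers": 1}
  ]
}}

```text
clock: 6.5
eef_pos: [506.5, -121.0, 207.0]
tool_rot: [0.612, 1.567, 0.456]
force: [-0.6, -0.1, -0.1]
width: 0.1
```

Call:
{"op": "servo_tool", "data": {
  "rows": [
    {"dx": 0, "dy": -0.08, "dz": 0, "wx": 0, "wy": 0, "wz": 0, "fingers": 1},
    {"dx": 0, "dy": -0.08, "dz": 0, "wx": 0, "wy": 0, "wz": 0, "fingers": 1},
    {"dx": 0, "dy": 0, "dz": 0, "wx": 0, "wy": 0, "wz": 0, "fingers": 1}
  ]
}}

```text
clock: 6.88
eef_pos: [483.5, -245.5, 205.0]
tool_rot: [-2.199, 1.569, -2.369]
force: [-0.4, 0.8, -0.5]
width: -0.1
```

```bash
python3 -c "
from h import *
need(-30,-140,60)
save('wrist','w5.png')
for l,z in (('gauge_lever_spindle',44),('gauge_lever_grip',44),('lever_right_face',44),('gauge_valve',0)):
  for n in('wrist','top'):
    if n=='top' and l[0]=='g' and z==44: save('top','t5.png')
    for r in ctrl.mark_of(l,n)[:1]:
        w=atz(n,r['point'],z); print(l,n,round(r['conf'],2),np.round(r['point']),w.round(1),((w-C)@ex).round(1),((w-C)@ey).round(1))
"
```

```text
pos [ 483.5 -245.5  205. ] box -3.9 -142.1 F [-0.4  0.8 -0.5] w -0.05908736945987791 t 6.875
shift [ 0.1934  0.003  -0.0346] turn [-0.025 -0.011  0.015]
gauge_lever_spindle wrist 0.92 [286. 127.] [ 521.6 -194.3   44. ] 25.1 -85.3
gauge_lever_spindle top 0.65 [310. 193.] [ 504.2 -201.1   44. ] 9.1 -94.9
gauge_lever_grip wrist 0.72 [242. 122.] [ 479.6 -181.2   44. ] -18.5 -79.3
gauge_lever_grip top 0.62 [388. 169.] [ 596.6 -472.6   44. ] 145.3 -347.2
lever_right_face wrist 0.51 [243. 124.] [ 480.  -184.8   44. ] -17.4 -82.8
gauge_valve wrist 0.8 [258. 104.] [ 498.7 -168.1    0. ] -1.9 -63.2
```

View pics/w5.png

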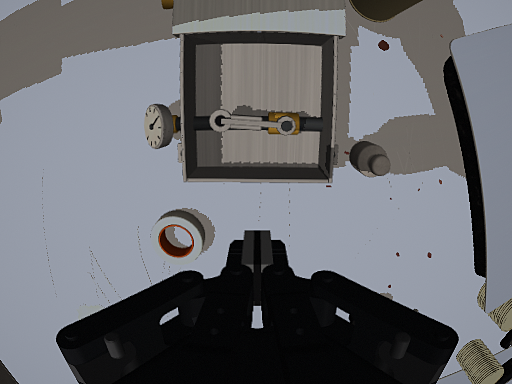

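```bash
python3 -c "
from h import *
for p,z in [((183,182),62),((338,182),62),((180,34),62),((337,34),62),((186,176),62),((331,178),62),((286,126),55),((219,121),53),((219,130),53),((219,111),53),((208,121),53)]:
    w=atz('wrist',p,z); print(p,w.round(1),((w-C)@ex).round(1),((w-C)@ey).round(1))
need(0,0,0)
"
python3 - <<'E'
import cv2
a=cv2.imread('pics/w5.png')[20:200,140:400]; cv2.imwrite('pics/w5c.png',cv2.resize(a,None,fx=3,fy=3,interpolation=2))
E
```

```text
(183, 182) [ 410.8 -231.3   62. ] -78.0 -140.2
(338, 182) [ 566.3 -256.1   62. ] 79.5 -138.8
(180, 34) [435.2 -85.1  62. ] -78.2 8.0
(337, 34) [ 584.4 -108.7   62. ] 72.9 9.5
(186, 176) [ 415.3 -225.7   62. ] -74.5 -133.9
(331, 178) [ 559.4 -250.8   62. ] 71.8 -134.8
(286, 126) [ 521.6 -193.4   55. ] 25.0 -84.4
(219, 121) [ 457.3 -178.    53. ] -40.9 -80.0
(219, 130) [ 455.8 -186.9   53. ] -41.0 -89.0
(219, 111) [ 459.1 -168.2   53. ] -40.9 -70.0
(208, 121) [ 446.5 -176.1   53. ] -52.0 -79.8
pos [ 486.2 -239.9  205. ] box -2.2 -136.2 F [-0.2  0.2 -0. ] w -0.06374476428299143 t 7.425
shift [0.2734 0.1815 0.0044] turn [ 0.071 -0.001 -0.002]
```

View pics/w5c.png

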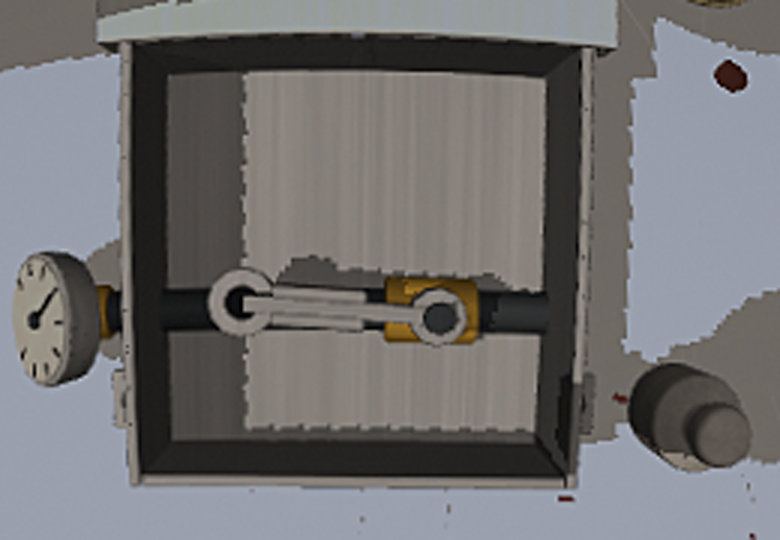

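```bash
python3 -c "
from h import *
need(0,0,0)
save('wrist','w6.png')
for l,z in (('gauge_lever_spindle',44),('gauge_lever_grip',44)):
    for r in ctrl.mark_of(l,'wrist')[:1]:
        w=atz('wrist',r['point'],z); print(l,round(r['conf'],2),np.round(r['point']),w.round(1),((w-C)@ex).round(1),((w-C)@ey).round(1))
need(0,0,0)
a=cv2.imread('pics/w6.png')[20:200,140:400]; cv2.imwrite('pics/w6c.png',cv2.resize(a,None,fx=3,fy=3,interpolation=2))
"
```

```text
pos [ 486.2 -239.9  205. ] box -2.2 -136.2 F [-0.2  0.2 -0. ] w -0.06374476428299143 t 7.425
shift [0.2734 0.1815 0.0044] turn [ 0.071 -0.001 -0.002]
gauge_lever_spindle 0.78 [282. 133.] [ 517.1 -200.9   44. ] 21.8 -92.6
gauge_lever_grip 0.88 [241. 130.] [ 476.9 -192.    44. ] -19.4 -90.4
pos [ 486.  -240.4  205.1] box -2.3 -136.7 F [-0.4 -0.1 -0. ] w 0.05235609728198965 t 7.575
shift [0.2734 0.1823 0.0043] turn [ 0.063  0.    -0.   ]
```

View pics/w6c.png

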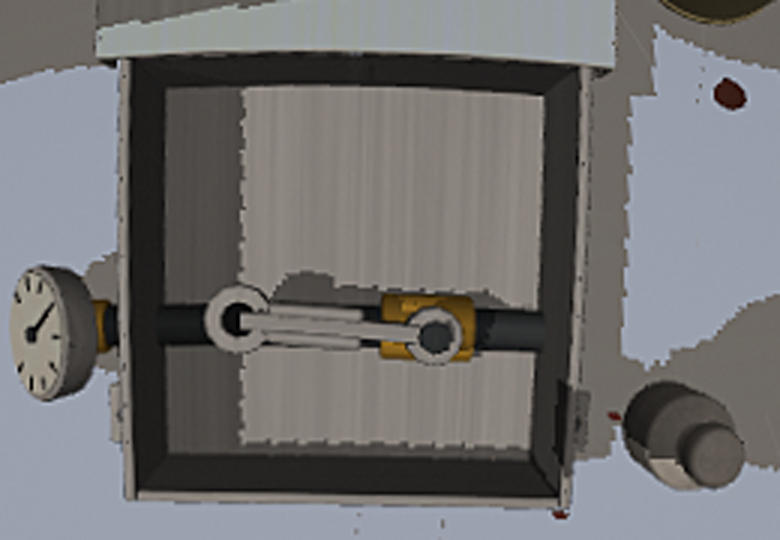

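```bash
python3 -c "
from h import *
for p,z in [((182,186),62),((329,189),62),((331.5,188.5),62),((180,40),62),((335.5,43),62),((285.3,132),55),((219,126),53),((219,126),44),((285.3,132),44)]:
    w=atz('wrist',p,z); print(p,w.round(1),((w-C)@ex).round(1),((w-C)@ey).round(1))
"
```

```text
(182, 186) [ 408.6 -235.7   62. ] -79.4 -144.9
(329, 189) [ 556.  -262.7   62. ] 70.5 -147.0
(331.5, 188.5) [ 558.7 -262.6   62. ] 73.1 -146.5
(180, 40) [434.3 -91.8  62. ] -78.0 1.3
(335.5, 43) [ 581.3 -118.4   62. ] 71.4 -0.6
(285.3, 132) [ 520.  -199.8   55. ] 24.4 -91.0
(219, 126) [ 456.3 -183.5   53. ] -41.0 -85.5
(219, 126) [ 455.1 -184.    44. ] -42.2 -86.2
(285.3, 132) [ 520.8 -201.    44. ] 25.5 -92.0
```

```bash
cat >> h.py <<'E'
yaw=-0.175; C=np.array([508.1,-102,0]); ex=np.array([np.cos(yaw),np.sin(yaw),0]); ey=np.array([-np.sin(yaw),np.cos(yaw),0])
E
python3 -c "
from h import *
need(-17,-123,100)
S=np.array([28,-94]);
for d in range(0,99,10):
    t=np.radians(d);u=np.array([-np.cos(t),np.sin(t)]);n=np.array([np.sin(t),np.cos(t)])
    rc=42-(-14.5*np.cos(t)+11*np.sin(t)); rc=min(rc,46)
    print(d,(S+rc*u-(7+14.5*np.sin(t)+11*np.cos(t))*n).round(1))
"
```

```text
pos [ 486.  -240.4  205.1] box 2.3 -140.2 F [-0.4 -0.1 -0. ] w 0.05235609728198965 t 7.575
shift [ 0.1401  0.0233 -0.0255] turn [ 0.139  0.    -0.   ]
0 [ -18. -112.]
10 [ -20.8 -106.1]
20 [-22.9 -99.2]
30 [-23.7 -91.6]
40 [-23.1 -83.4]
50 [-18.9 -77.3]
60 [-13.6 -72.1]
70 [ -7.4 -67.9]
80 [ -0.7 -64.9]
90 [  6.5 -63. ]
```

Call:
{"op": "servo_tool", "data": {
  "rows": [
    {"dx": 0, "dy": 0.012, "dz": -0.013, "wx": 0.14, "wy": 0, "wz": 0, "fingers": 1},
    {"dx": 0, "dy": 0.012, "dz": -0.013, "wx": 0, "wy": 0, "wz": 0, "fingers": 1},
    {"dx": 0.06, "dy": 0, "dz": 0, "wx": 0, "wy": 0, "wz": 0, "fingers": 1},
    {"dx": 0.06, "dy": 0, "dz": 0, "wx": 0, "wy": 0, "wz": 0, "fingers": 1},
    {"dx": 0.02, "dy": 0, "dz": 0, "wx": 0, "wy": 0, "wz": 0, "fingers": 1}
  ]
}}

```text
clock: 8.2
eef_pos: [467.8, -218.0, 98.2]
tool_rot: [2.829, 1.566, 2.654]
force: [0.0, 0.7, -0.2]
width: 0.1
```

Call:
{"op": "servo_tool", "data": {
  "rows": [
    {"dx": 0, "dy": 0, "dz": 0, "wx": 0, "wy": 0, "wz": 0, "fingers": 1}
  ]
}}

```text
clock: 8.32
eef_pos: [469.2, -219.3, 99.9]
tool_rot: [2.914, 1.569, 2.739]
force: [-0.1, -0.3, 0.7]
width: -0.2
```

```bash
python3 -c "
from h import *
need(-17,-123,38)
save('wrist','w7.png')
need(-17,-123,38)
"
```

```text
pos [ 469.2 -219.3   99.9] box -17.9 -122.3 F [-0.1 -0.3  0.7] w -0.21673152878347737 t 8.325
shift [ 0.0825 -0.0009  0.0013] turn [-0.005 -0.014 -0.003]
pos [ 470.  -219.9  100.8] box -17.0 -122.7 F [ 0.3 -0.5  0.8] w 0.08375109944326166 t 8.375
shift [ 0.0837 -0.0004 -0.0001] turn [-0.006  0.007  0.003]
```

View pics/w7.png

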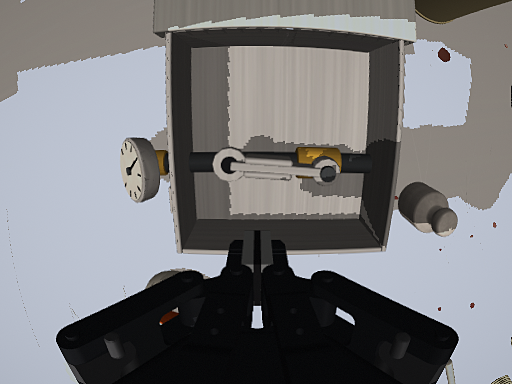

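```bash
python3 -c "
from h import *
for bx,by,z in[(-17,-112,53),(-17,-134,62),(-17,-146,62),(-32,-123,53),(-2,-123,53),(28,-94,55),(-17,-101,53)]:
    print(bx,by,z,proj('wrist',C+bx*ex+by*ey+[0,0,z]).round())
"
```

```text
-17 -112 53 [258. 199.]
-17 -134 62 [258. 234.]
-17 -146 62 [258. 250.]
-32 -123 53 [236. 214.]
-2 -123 53 [280. 214.]
28 -94 55 [326. 174.]
-17 -101 53 [258. 183.]
```

Call:
{"op": "servo_tool", "data": {
  "rows": [
    {"dx": 0.03, "dy": 0, "dz": 0, "wx": 0, "wy": 0, "wz": 0, "fingers": 1},
    {"dx": 0.03, "dy": 0, "dz": 0, "wx": 0, "wy": 0, "wz": 0, "fingers": 1},
    {"dx": 0.022, "dy": 0, "dz": 0, "wx": 0, "wy": 0, "wz": 0, "fingers": 1},
    {"dx": 0, "dy": 0, "dz": 0, "wx": 0, "wy": 0, "wz": 0, "fingers": 1}
  ]
}}

```text
clock: 8.88
eef_pos: [469.7, -219.6, 38.5]
tool_rot: [2.522, 1.57, 2.346]
force: [-0.4, 0.9, 0.3]
width: -0.2
```

```bash
python3 -c "
from h import *
need(-21,-106,38)
"
```

```text
pos [ 469.7 -219.6   38.5] box -17.3 -122.5 F [-0.4  0.9  0.3] w -0.19882610808552584 t 8.875
shift [ 0.0007  0.022  -0.0049] turn [-0.005 -0.003 -0.002]
```

Call:
{"op": "servo_tool", "data": {
  "rows": [
    {"dx": 0, "dy": 0.012, "dz": -0.003, "wx": 0, "wy": 0, "wz": 0, "fingers": 1},
    {"dx": 0, "dy": 0.01, "dz": -0.002, "wx": 0, "wy": 0, "wz": 0, "fingers": 1},
    {"dx": 0, "dy": 0.009, "dz": -0.003, "wx": 0, "wy": 0, "wz": 0, "fingers": 1},
    {"dx": 0, "dy": 0.01, "dz": -0.001, "wx": 0, "wy": 0, "wz": 0, "fingers": 1},
    {"dx": 0, "dy": 0.011, "dz": 0.001, "wx": 0, "wy": 0, "wz": 0, "fingers": 1}
  ]
}}

```text
clock: 9.5
eef_pos: [470.5, -180.2, 38.7]
tool_rot: [-1.435, 1.57, -1.611]
force: [-0.7, -4.0, 0.6]
width: -0.0
```

```bash
python3 -c "
from h import *
need(-19,-77,38)
save('wrist','w8.png')
"
```

```text
pos [ 470.5 -180.2   38.7] box -23.4 -83.5 F [-0.7 -4.   0.6] w -0.04051201904180017 t 9.5
shift [0.001  0.0087 0.0059] turn [-0.01   0.001  0.006]
```

View pics/w8.png

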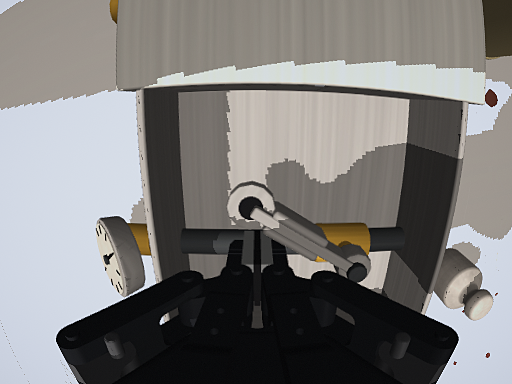

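Call:
{"op": "servo_tool", "data": {
  "rows": [
    {"dx": 0, "dy": 0.008, "dz": 0.007, "wx": 0, "wy": 0, "wz": 0, "fingers": 1},
    {"dx": 0, "dy": 0.007, "dz": 0.007, "wx": 0, "wy": 0, "wz": 0, "fingers": 1},
    {"dx": 0, "dy": 0.006, "dz": 0.008, "wx": 0, "wy": 0, "wz": 0, "fingers": 1},
    {"dx": 0, "dy": 0.003, "dz": 0.009, "wx": 0, "wy": 0, "wz": 0, "fingers": 1}
  ]
}}

```text
clock: 10.05
eef_pos: [493.9, -162.9, 37.7]
tool_rot: [2.61, 1.562, 2.437]
force: [-5.9, 3.3, 1.5]
width: 0.1
```

```bash
python3 -c "
from h import *
need(6.5,-63,38)
save('wrist','w9.png')
"
```

```text
pos [ 493.9 -162.9   37.7] box -3.4 -62.4 F [-5.9  3.3  1.5] w 0.08658585183930037 t 10.05
shift [-0.0005 -0.0008  0.0131] turn [ 0.014 -0.074 -0.043]
```

View pics/w9.png

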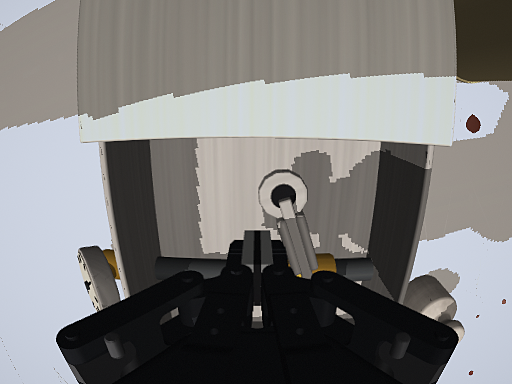

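Lever at about 70°, with the fingertips on its left side. I'll keep pushing along +x.

Call:
{"op": "servo_tool", "data": {
  "rows": [
    {"dx": 0, "dy": -0.002, "dz": 0.008, "wx": 0, "wy": 0, "wz": 0, "fingers": 1},
    {"dx": 0, "dy": -0.001, "dz": 0.008, "wx": 0, "wy": 0, "wz": 0, "fingers": 1}
  ]
}}

```text
clock: 10.35
eef_pos: [504.6, -166.0, 37.2]
tool_rot: [2.568, 1.559, 2.395]
force: [-5.5, 5.1, 0.2]
width: -0.5
```

Call:
{"op": "servo_tool", "data": {
  "rows": [
    {"dx": 0, "dy": 0, "dz": 0.005, "wx": 0, "wy": 0, "wz": 0, "fingers": 1}
  ]
}}

```text
clock: 10.48
eef_pos: [506.0, -166.1, 37.0]
tool_rot: [2.662, 1.555, 2.489]
force: [-13.9, 6.2, 9.7]
width: 0.1
```

```bash
python3 -c "
from h import *
need(6.5,-63,38)
save('wrist','w10.png')
"
```

```text
pos [ 506.  -166.1   37. ] box 9.1 -63.4 F [-13.9   6.2   9.7] w 0.14331286680554547 t 10.475
shift [-0.0012  0.0006 -0.0035] turn [ 0.02  -0.136 -0.071]
```

View pics/w10.png

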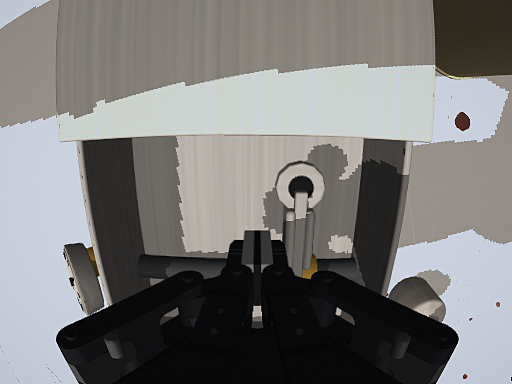

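Call:
{"op": "servo_tool", "data": {
  "rows": [
    {"dx": 0, "dy": 0, "dz": 0.006, "wx": 0, "wy": 0, "wz": 0, "fingers": 1}
  ]
}}

```text
clock: 10.65
eef_pos: [506.1, -166.0, 36.9]
tool_rot: [2.747, 1.547, 2.574]
force: [-22.6, 6.9, 18.2]
width: -0.2
```

Call:
{"op": "servo_tool", "data": {
  "rows": [
    {"dx": 0, "dy": 0, "dz": -0.02, "wx": 0, "wy": 0, "wz": 0, "fingers": 1},
    {"dx": 0, "dy": 0, "dz": -0.01, "wx": 0, "wy": 0, "wz": 0, "fingers": 1},
    {"dx": -0.05, "dy": 0, "dz": 0, "wx": 0, "wy": 0, "wz": 0, "fingers": 1},
    {"dx": -0.07, "dy": 0, "dz": 0, "wx": 0, "wy": 0, "wz": 0, "fingers": 1},
    {"dx": -0.08, "dy": -0.04, "dz": 0, "wx": 0, "wy": 0, "wz": 0, "fingers": 1}
  ]
}}

```text
clock: 11.28
eef_pos: [490.3, -193.1, 185.5]
tool_rot: [1.895, 1.569, 1.725]
force: [2.0, -0.0, -0.4]
width: 0.1
```

Call:
{"op": "servo_tool", "data": {
  "rows": [
    {"dx": -0.02, "dy": -0.06, "dz": 0, "wx": 0, "wy": 0, "wz": 0, "fingers": 1},
    {"dx": 0, "dy": -0.04, "dz": 0, "wx": 0, "wy": 0, "wz": 0, "fingers": 1},
    {"dx": 0, "dy": 0, "dz": 0, "wx": 0, "wy": 0, "wz": 0, "fingers": 1},
    {"dx": 0, "dy": 0, "dz": 0, "wx": 0, "wy": 0, "wz": 0, "fingers": 1}
  ]
}}

```text
clock: 11.78
eef_pos: [476.6, -268.4, 199.1]
tool_rot: [1.819, 1.569, 1.645]
force: [-0.6, 0.9, 0.2]
width: -0.3
```

```bash
python3 -c "
from h import *
need(6.5,-63,38)
save('wrist','w11.png')
g={}
for l,z in (('gauge_lever_spindle',44),('gauge_lever_grip',44)):
    for r in ctrl.mark_of(l,'wrist')[:1]:
        w=atz('wrist',r['point'],z); print(l,round(r['conf'],2),np.round(r['point']),((w-C)@ex).round(1),((w-C)@ey).round(1))
save('top','t11.png')
for l in('ridge','sealed_can','spanner','tape_roll','oil_can','check_weight'):
    for r in ctrl.mark_of(l,'top')[:1]:
        print(l,round(r['conf'],2),np.round(r['point']),np.round(atz('top',r['point'],79 if l=='ridge' else 0)))
a=cv2.imread('pics/w11.png')[0:230,100:400]; cv2.imwrite('pics/w11c.png',cv2.resize(a,None,fx=2.6,fy=2.6,interpolation=2))
a=cv2.imread('pics/t11.png')[120:260,180:360]; cv2.imwrite('pics/t11c.png',cv2.resize(a,None,fx=4,fy=4,interpolation=2))
"
```

```text
pos [ 476.6 -268.4  199.1] box -2.1 -169.3 F [-0.6  0.9  0.2] w -0.3070897256839734 t 11.775
shift [0.215  0.1415 0.0116] turn [ 0.007 -0.004 -0.014]
gauge_lever_spindle 0.82 [287. 103.] 26.3 -94.4
gauge_lever_grip 0.59 [292.  59.] 31.5 -49.7
ridge 0.9 [238. 178.] [545.  47.  79.]
sealed_can 0.88 [264. 148.] [664. -39.   0.]
spanner 0.74 [210. 211.] [434. 145.   0.]
tape_roll 0.42 [342. 234.] [ 370. -321.    0.]
check_weight 0.63 [325. 163.] [ 618. -258.    0.]
```

View pics/w11c.png

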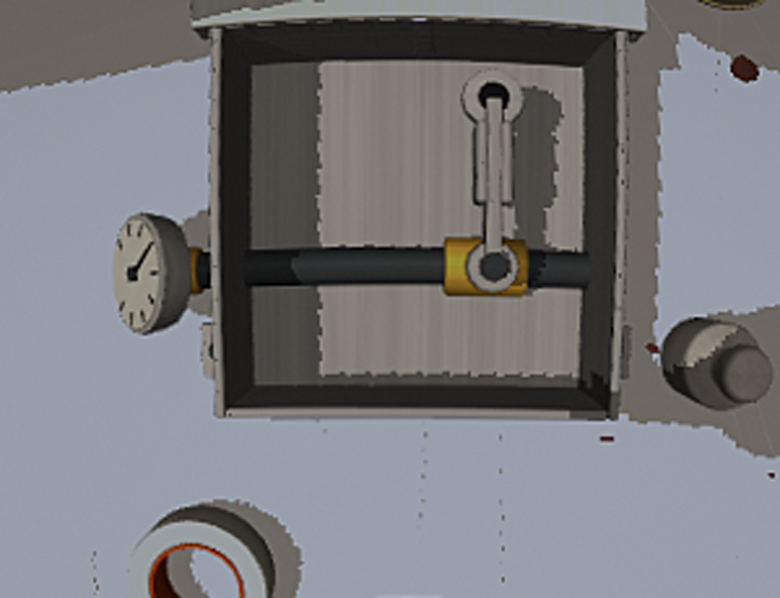

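View pics/t11c.png

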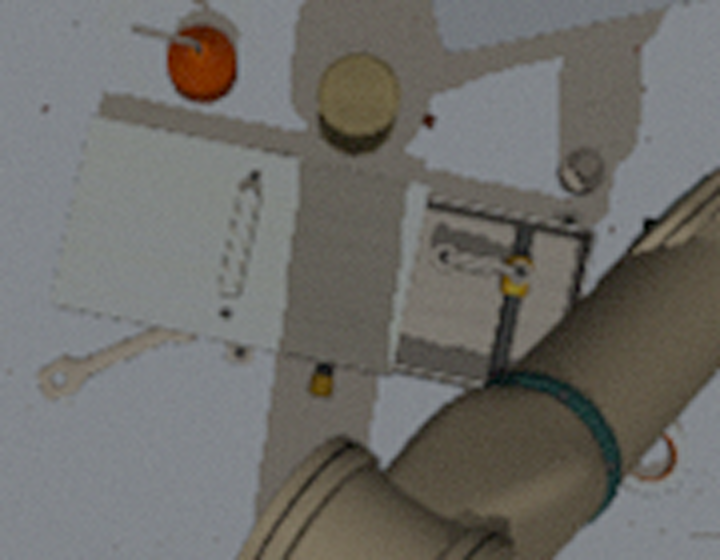

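```bash
python3 -c "
from h import *
print(ctrl.finish_job())"
```

```text
the job is handed in; nothing more can be done
None
```

The gauge line is shut off and the job is handed in, at about 12 s of the 45 s allowed.

The gauge is in the right bay, so I pushed the ridge's right face with the shut fingertips. The cover slid left until it hit its stop at about 23 N, which left the gauge bay bare. I then lowered the fingertips to the right of the eyed lever and pushed it round its quarter turn to its stop, also at about 23 N. Finally I backed off and lifted clear. The fingers stayed shut throughout, so nothing was pinched.

**Last checks**
- **Lever:** the wrist picture shows it across its pipe. The measured spindle and grip points are within about 5 mm of the shut position. They put it about 0.12 rad past its stop, which is measurement error.
- **Cover:** it is at the left end, with the measured ridge about 146 mm from the box's centre.
- **Robot:** the force reads about zero and it touches nothing.
- **Bystanders:** the tape roll, check weight and oil can look unmoved. The top-camera network put the sealed can and spanner 17–18 mm from their first readings. In the pictures the can is at the same pixel and the spanner's eye within about 1 pixel, so I took that as network error.
- **Not checked:** the plain valve's lever stayed hidden under the cover and was not touched. I did not measure the lid stack and date stamp again, but the arm's route kept well clear of the date stamp and passed the lid stack only from the start position.

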